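Unlock the flush slide and give it one full stroke

TASK

Pull the hitch clip straight out of the drilled slide bar on the sampling valve and lay it flat on the bench, setting it down rather than dropping it. Then push the slide's black thumb tab all the way to the left, towards the spring barrel, to its end, and let go of it there so that it snaps back home. Leave the tin, bottle, tape reel and tee fitting where they stand.

Things in the scene. Friction and masses are not known exactly. Their poses are not given: they have to be found in the camera images.
- valve: sampling valve console, fixed to the bench: grey wedge 160 (x) x 230 (y) x 100 mm high; origin the centre of its underside, x away from the operator, y left, z up. Its aluminium face slopes up away from the operator at 30 degrees: outward normal n = (-0.5, 0, 0.866), up-slope u = (0.866, 0, 0.5) in these axes. A sheet-metal hood covers its back.
- face (a point): middle of the sloping face, on its surface, at (-15, 0, 67.5) mm in valve. 31 mm above it lies the top of the square steel slide bar (18 x 18 mm), which runs along y across the face from the drilled end on the right into the spring barrel on the left.
- hood_edge (a point): middle of the lower front edge of the hood's roof, at (-28, 20, 210) mm in valve; the roof reaches from here back, from y = -65 to +105 mm. A vertical gripper over the tab or clip strikes it; a tool held along n (30 degrees from vertical, leaning back to the operator) has 55 mm between its axis and this edge.
- portal (a point): middle of the top of the steel portal that guides the bar on the right, 36 mm off the face; portal 40 mm wide (u), 8 mm thick (y).
- barrel (a point): centre of the right-hand end of the spring barrel (radius 18 mm, along y) that the bar slides into on the left.
- slide (a joint): travel of the spring-return slide in m: 0 = home (right), 0.030 = its end stop, moving along +y of valve (to the left). Return spring 3.3 N at home, 7.8 N at the end; let go, it flies home in about 0.2 s. With the clip in it can move only about 3 mm.
- tab (a point): centre of the black ribbed thumb tab that stands on the slide bar and moves with it: 14 mm (y) x 24 mm (u), its top 19 mm from this point along n, its straight part reaching 14 mm below. Site axes x, y, z = u, y, n. To its right about 59 mm are free as far as the portal; to its left 47 mm to the barrel, slide home.
- hole (a point): centre of the mouth of the drilled hole (7.5 mm) near the right-hand end of the slide bar, on the bar's top face, 31 mm off the sloping face, with the slide home; the hole runs through the bar along n. This point stays with the valve.
- clip: loose flat hitch clip, 30 g: grey dipped round eye 37 mm across, 9 mm thick, and two 5 mm steel legs. Origin: eye's centre; z from legs to eye; y normal to its plane. Straight leg on the axis, ends 44 mm below; waved leg to x = -20 mm. At first it sits in the hole by gravity, z along n, y along the bar, eye centre 18.5 mm over the mouth; free after 30 mm pull along n. Lying flat: origin 4.5 mm up.
- tin: bystander: round septa tin, 65 mm wide, 26 mm high, origin under its centre
- bottle: bystander: white bottle with screw cap, 59 mm wide, 130 mm high, origin under its centre
- tape: bystander: white reel of thread tape lying flat, 56 mm wide, 14 mm high, origin under its centre
- fitting: bystander: brass tee fitting lying flat, 33 x 56 x 16 mm, origin under its centre

How it is judged:
By the outcome, as a careful person would: the job done as asked, in the order asked, and still so for the second after the job is handed in, with the robot touching nothing.
It also fails if it takes over 56 s, if anything falls off the work surface, if the arm or the gripper's body presses on something with over 40 N, if the wrist force passes 120 N, or if a joint passes its speed limit or range.

ROBOT

A 6-joint arm with a two-finger parallel gripper is mounted at the origin on a cart in front of the work surface, level with it; the furniture and walls round the work are solid. World frame = base frame: x ahead of the robot, y to its left, z up, the work surface at z = 0. Lengths are in m, angles in rad, forces in N, time in s.
With the tool pointing down it reaches from about 0.225 to 0.875 m from the base axis. Payload 3.4 kg.
Tool frame: the origin (TCP) lies on the centre line of the jaws, within the pads' length; the fingertips stand 17 mm ahead of it and the grasp point (between the pads) lies 2 mm behind it; z points along the fingers, y is the line along which they close (so a half turn about z gives the same grasp; the last joint's range is limited). The gripper opens to 85 mm and grips with 20 to 120 N. Pads are 22 mm wide; open, the fingers measure 114 mm over their backs; the gripper's body (76 mm by 85 mm) begins 54 mm behind the grasp point. The pads swing forward as they close: fully open they stand 13 mm farther back than shut.
Start: joints at [1.219, 0.276, 1.505, -0, 1.361, -0.121], TCP at [0.132, 0.56, 0.248] pointing down, gripper open.
Joint ranges: [-2.89, 2.89], [-0.75, 2.08], [0.22, 2.7], [-1.18, 4.32], [0.11, 2.71], [-2.7, 2.7]. Speed limits (rad/s): [2.57, 2.57, 3.14, 3.14, 3.14, 3.14].

INTERFACE

Orientations are given as a unit quaternion [w, x, y, z].
In Python, from rig import manip gives the robot as it stands.
- The arm moves only by the tool move_arm, never from a script. Its argument "steps" is one flat list of numbers, 7 for each row, row after row: the turn, a rotation vector about the world's x, y, z normalised to -1 to 1, where 1 is 360 degrees, then the shift along the world's x, y, z normalised to -1 to 1, where 1 is 1 m, then the opening, from -1 (shut) to 1 (fully open). A call has exactly 10 rows; each row is the pose to reach, as a shift and turn from the pose commanded when the call began, turning the shorter way round; what a row does not reach only later rows make up. A row lasts 1/10 s, in which the tool goes at most 50 mm and 8.59 degrees, less where a joint would pass 70% of its speed; a pose out of reach is approached as far as the arm can. A call with a number of a shift or a turn outside -1 to 1 is refused whole. A call with a gripper value outside its range is refused whole. The fingers move at their own pace and stop on an object; "squeeze" is the grip in N (left out, the last holds). Time passes only in rows, so rows that repeat a pose let the fingers close, or fill a call up. It gives the time, the measured TCP pose, the force, the opening and the grip force at its end, in the units of the state.
- manip.get_state(): the state, without advancing time (a new reading comes with each control period).
- manip.get_image(name): name is "scene" or "top" or "wrist"; returns a dict with "pixels" (400x640x3 uint8, blue, green, red), "fx", "fy", "cx", "cy" (pixels), "R" (3x3) and "t" (3): a world point X has camera coordinates R X + t. Camera axes: x right, y down, z forward; pixel columns grow to the right and rows downward; lengths in m; the calibration is good to about 2 mm. A picture is of the moment at which its call begins. There is no depth.
- manip.sign_off(): hands the job in; it is judged then, once.
The state is a dict: "clock": time; "qpos": joint angles; "qd": joint speeds; "effort": joint torques, N m; "position": TCP position; "ee_rot": TCP orientation; "contact_force": force on the tool from outside, world axes, zero at the start; "moment": the same for the moment, N m; "width": finger opening in m; "gripper_force": force on a finger pad.
Only numpy, scipy, OpenCV 4.12 (cv2) and the standard library are available. Lean on these libraries where they do the work, as an engineer would, in place of code of your own. Each camera call takes 0.05 s, during which the arm holds its last target. There are 200 camera calls.

## Working session

There is one attempt and no reset: what is moved stays moved. The work goes in short steps, Python scripts to look and compute and a tool call to move; the robot and the scene stay as the last step left them, time stands still between calls to the robot, and variables do not carry over. Pictures are saved under pics/ and viewed, at most 10 in all, crops included, and the job is handed in when it is done.

Besides the shell and the picture viewer there is one more tool, called in YAML: its name, and indented under it one key for each argument. move_arm: Moves the arm, as the interface text tells. Scaled input: -1 to 1 covers 1 m each way for a shift and 360 degrees each way for a turn. Its arguments: {"type":"object","properties":{"steps":{"type":"array"},"squeeze":{"type":"number"}},"required":["steps"]}

```bash
mkdir -p pics; ls; cat > h.py <<'E'
import numpy as np, cv2
from rig import manip
def shot(name,fn):
    im=manip.get_image(name); cv2.imwrite('pics/'+fn+'.png',im['pixels'])
    np.savez('pics/'+fn+'.npz',**{k:np.array(v) for k,v in im.items() if k!='pixels'}); return im
def cam(fn):
    d=np.load('pics/'+fn+'.npz'); return d
def proj(d,X):
    c=d['R']@np.array(X,float)+d['t']; return np.array([d['fx']*c[0]/c[2]+d['cx'],d['fy']*c[1]/c[2]+d['cy']])
def ray(d,p):
    v=np.array([(p[0]-d['cx'])/d['fx'],(p[1]-d['cy'])/d['fy'],1.]); R=d['R']; o=-R.T@d['t']; v=R.T@v
    return o,v/np.linalg.norm(v)
def tri(*dp):
    A=0;b=0
    for d,p in dp:
        o,v=ray(d,p); P=np.eye(3)-np.outer(v,v); A=A+P; b=b+P@o
    X=np.linalg.solve(A,b); return X,[proj(d,X)-p for d,p in dp]
def onz(d,p,z):
    o,v=ray(d,p); return o+v*(z-o[2])/v[2]
E
python3 - <<'E'
from h import *
print(manip.get_state())
for n in ('scene','top'):
    im=shot(n,n+'0'); print(n,im['fx'],-np.array(im['R']).T@im['t'])
E
```

```text
pics
{'clock': 0.0, 'qpos': array([ 1.21901830e+00,  2.76604517e-01,  1.50618257e+00, -1.16437456e-05,
        1.36067912e+00, -1.20973200e-01]), 'qd': array([ 0.00031914,  0.00129675, -0.0013561 , -0.00037625,  0.00154097,
       -0.00120969]), 'effort': array([ 8.40312259e-04, -4.16784525e+01, -2.45800102e+01,  2.12357901e-05,
        1.13124165e-02,  1.05881725e-05]), 'position': array([0.13135324, 0.55926754, 0.24741455]), 'ee_rot': array([-2.13840302e-04,  1.15145174e-01,  9.93348233e-01, -9.12060123e-04]), 'contact_force': array([ 0.08692503, -0.26482859, -0.38918766]), 'moment': array([ 0.02004157, -0.00805691,  0.01101378]), 'gripper_force': 0.0, 'width': 0.08563243025243142}
scene 408.8697360877591 [ 0.0851916  -0.68211315  0.51336906]
top 372.5972434811683 [0.25945911 0.00790423 0.90939249]
```

View pics/scene0.png

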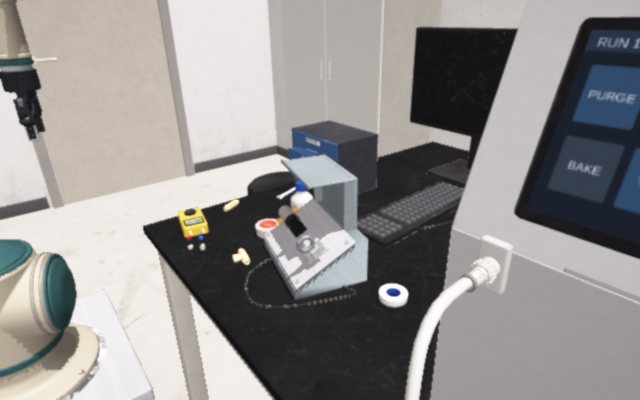

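View pics/top0.png

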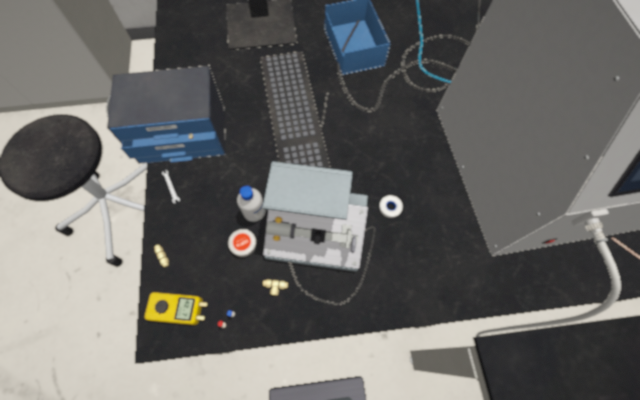

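The scene picture shows the valve at about (310,240), with the clip eye near (305,243) and the tab near (297,226). In the top picture the valve is at about (315,225), the tab at (318,236) and the clip near (352,238). I'll enlarge both.

```bash
python3 - <<'E'
from h import *
a=cv2.imread('pics/scene0.png')[150:310,240:390]; b=cv2.imread('pics/top0.png')[155:275,255:375]
a=cv2.resize(a[:, :],None,fx=2.66,fy=3.75*0.71,interpolation=3) if 0 else cv2.resize(a,None,fx=2.66,fy=2.66,interpolation=3)
b=cv2.resize(b,None,fx=3.33,fy=3.33,interpolation=3)
o=np.zeros((430,800,3),np.uint8); o[:min(430,a.shape[0]),:a.shape[1]]=a[:430]; o[:b.shape[0],400:400+b.shape[1]]=b[:, :400]
cv2.imwrite('pics/m0.png',o)
E
```

```text
(no output)
```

View pics/m0.png

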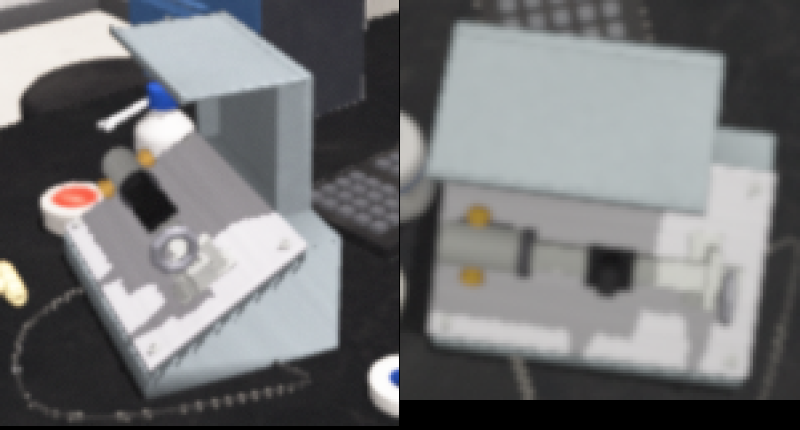

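```bash
cat > fit.py <<'E'
from h import *
from scipy.optimize import least_squares
S=cam('scene0');T=cam('top0')
s=lambda x,y:(240+x/2.66-.0,150+y/2.66); t=lambda x,y:(255+(x-400)/3.33,155+y/3.33)
C=[(T,t(428,180),(-28,105,210)),(T,t(710,211),(-28,-65,210)),(T,t(430,345),(-80,115,30)),(T,t(747,380),(-80,-115,30)),(T,t(776,170),(41,-115,100)),
(S,s(150,397),(-80,-115,0)),(S,s(308,245),(41,-115,100)),(S,s(68,240),(-80,115,30)),(S,s(110,27),(-28,105,210)),(S,s(195,100),(-28,-65,210))]
def W(p,X):
    c,q=np.cos(p[2]),np.sin(p[2]); x,y,z=np.array(X)/1000
    return np.array([p[0]+c*x-q*y,p[1]+q*x+c*y,z])
f=lambda p:np.concatenate([proj(d,W(p,X))-px for d,px,X in C])
r=least_squares(f,[.35,0,0],x_scale=[.1,.1,.1],loss='soft_l1'); p=r.x
if __name__=='__main__':
    print(p,np.degrees(p[2])); print(f(p).reshape(-1,2).round(1))
    # tab top: n-plane
    o=W(p,(0,0,0)); n=W(p,(-500,0,866))-o; u=W(p,(866,0,500))-o; yv=W(p,(0,1000,0))-o; F=W(p,(-15,0,67.5))
    def onface(d,px,h):
        o_,v=ray(d,px); k=((F+n*h-o_)@n)/(v@n); X=o_+v*k-F; return np.round([X@u*1000,X@yv*1000],1)
    print('tab top guess', onface(T,t(610,268),.05))
    print('eye scene h=.0495',onface(S,s(175,247),.0495),'top',onface(T,t(728,295),.0495))
    print('bar y at portal', onface(T,t(570,258),.031))
    for q in [(242,242),(275,287),(391,206)]: print(onz(T,q,.015))
E
python3 fit.py
```

```text
[ 0.54485268 -0.03952225 -0.24108943] -13.813406770832232
[[ 0.3 -1. ]
 [-0.2 -0.8]
 [ 0.6 -3.6]
 [ 1.1 -2.7]
 [-0.5  2.4]
 [ 1.7  0.6]
 [-2.6 -0. ]
 [-2.1 -5.6]
 [-0.4  1.6]
 [-3.7  0.5]]
tab top guess [-1.2 -8.4]
eye scene h=.0495 [ -9.6 -85.7] top [-10.3 -88.7]
bar y at portal [-1.8 20. ]
[0.53814601 0.14600495 0.015     ]
[0.41885776 0.07386034 0.015     ]
[ 0.58779837 -0.24043876  0.015     ]
```

```bash
cat > kin.py <<'E'
from fit import *
from scipy.spatial.transform import Rotation as Ro
o=W(p,(0,0,0)); n=W(p,(-500,0,866))-o; u=W(p,(866,0,500))-o; yv=W(p,(0,1000,0))-o; F=W(p,(-15,0,67.5))
C90=Ro.from_euler('z',90,degrees=True)
def fk(q): return Ro.from_euler('z',q[0])*Ro.from_euler('y',q[1]+q[2])*Ro.from_euler('z',q[3])*Ro.from_euler('y',q[4])*Ro.from_euler('z',q[5])*C90
def quat(s): w=s['ee_rot']; return Ro.from_quat([w[1],w[2],w[3],w[0]])
def pick(th,sg):
    z=-n*np.cos(th)+yv*np.sin(th); y=sg*u; return Ro.from_matrix(np.c_[np.cross(y,z),y,z])
def wrist(R,q1,pit):
    M=(Ro.from_euler('z',q1)*Ro.from_euler('y',pit)).inv()*R*C90.inv(); return M.as_euler('ZYZ')
E
python3 - <<'E'
from kin import *
s=manip.get_state(); print((fk(s['qpos']).inv()*quat(s)).magnitude())
eye=F+n*.0495-.086*yv-.003*u; print('eye',eye,'n',n,'u',u,'y',yv)
for th in (30,45,60):
  for sg in (1,-1):
    R=pick(np.radians(th),sg)
    print(th,sg,R.as_matrix()[:,2].round(2),'wrist pos', (eye-R.as_matrix()[:,2]*.2).round(3),[wrist(R,q1,pit).round(2) for q1,pit in((-.35,1.6),(-.5,2.0))], np.degrees((R*quat(s).inv()).magnitude()))
for q in [(492,255),(440,110),(140,360),(477,335),(410,285),(430,270)]: print(q,onz(T,q,0))
E
```

```text
4.443337846665112e-16
eye [ 0.48319603 -0.11292396  0.108867  ] n [-0.48553922  0.11938034  0.866     ] u [ 0.84095393 -0.20676676  0.5       ] y [0.23876069 0.97107844 0.        ]
30 1 [ 0.54  0.38 -0.75] wrist pos [ 0.375 -0.189  0.259] [array([ 0.63,  1.16, -0.4 ]), array([ 0.81,  0.96, -0.83])] 90.55768163117484
30 -1 [ 0.54  0.38 -0.75] wrist pos [ 0.375 -0.189  0.259] [array([0.63, 1.16, 2.74]), array([0.81, 0.96, 2.31])] 103.9556719503944
45 1 [ 0.51  0.6  -0.61] wrist pos [ 0.381 -0.233  0.231] [array([ 0.89,  1.27, -0.49]), array([ 1.01,  1.16, -0.92])] 91.49515019455819
45 -1 [ 0.51  0.6  -0.61] wrist pos [ 0.381 -0.233  0.231] [array([0.89, 1.27, 2.66]), array([1.01, 1.16, 2.22])] 111.26966779159328
60 1 [ 0.45  0.78 -0.43] wrist pos [ 0.393 -0.269  0.195] [array([ 1.12,  1.4 , -0.54]), array([ 1.17,  1.37, -0.97])] 94.3057395879837
60 -1 [ 0.45  0.78 -0.43] wrist pos [ 0.393 -0.269  0.195] [array([1.12, 1.4 , 2.6 ]), array([1.17, 1.37, 2.17])] 119.56197261494657
(492, 255) [ 0.43433115 -0.46672556  0.        ]
(440, 110) [ 0.87544668 -0.45126214  0.        ]
(140, 360) [0.29837854 0.38669464 0.        ]
(477, 335) [ 2.58177539e-01 -3.74225329e-01 -1.11022302e-16]
(410, 285) [ 0.38698644 -0.24778737  0.        ]
(430, 270) [ 4.16481893e-01 -3.04516425e-01 -1.11022302e-16]
```

```bash
python3 - <<'E'
from kin import *
s=manip.get_state()
R=pick(np.radians(60),1); rv=(R*quat(s).inv()).as_rotvec()/2/np.pi; print(rv, rv*.8)
eye=np.array([.483,-.113,.109]); print(eye-R.as_matrix()[:,2]*.13-s['position'])
E
```

```text
[ 0.18911803  0.02161072 -0.17997386] [ 0.15129443  0.01728858 -0.14397909]
[ 0.29319238 -0.77391477 -0.082242  ]
```

move_arm:
  steps: [0.075,0.009,-0.072,0.2,-0.48,0.12,1,0.075,0.009,-0.072,0.2,-0.48,0.12,1,0.075,0.009,-0.072,0.2,-0.48,0.12,1,0.075,0.009,-0.072,0.2,-0.48,0.12,1,0.075,0.009,-0.072,0.2,-0.48,0.12,1,0.075,0.009,-0.072,0.2,-0.48,0.12,1,0.15,0.017,-0.144,0.2,-0.48,0.12,1,0.15,0.017,-0.144,0.2,-0.48,0.12,1,0.15,0.017,-0.144,0.2,-0.48,0.12,1,0.15,0.017,-0.144,0.2,-0.48,0.12,1]

```text
clock: 1.1
position: [0.2848, 0.1909, 0.3366]
ee_rot: [-0.086, 0.435, 0.832, 0.333]
contact_force: [-0.2, -0.1, -1.1]
width: 0.0856
gripper_force: 0.0
```

```bash
python3 - <<'E'
from kin import *
s=manip.get_state(); print(s['clock'],s['position'],s['qpos'])
R=pick(np.radians(60),1); rv=(R*quat(s).inv()).as_rotvec()/2/np.pi; print(rv)
eye=np.array([.483,-.113,.109]); print(eye-R.as_matrix()[:,2]*.13-s['position'])
E
```

```text
1.1 [0.2847807  0.19090024 0.33659522] [-0.41668671 -0.28438971  2.04631134  0.68740527  1.54479231 -1.10133087]
[ 0.07401291  0.00473651 -0.07018853]
[ 0.13977846 -0.40546829 -0.17130491]
```

move_arm:
  steps: [0.074,0.005,-0.07,0.08,-0.3,0,1,0.074,0.005,-0.07,0.08,-0.3,0,1,0.074,0.005,-0.07,0.08,-0.3,0,1,0.074,0.005,-0.07,0.08,-0.3,0,1,0.074,0.005,-0.07,0.08,-0.3,0,1,0.074,0.005,-0.07,0.12,-0.4,-0.13,1,0.074,0.005,-0.07,0.12,-0.4,-0.13,1,0.074,0.005,-0.07,0.12,-0.4,-0.13,1,0.074,0.005,-0.07,0.12,-0.4,-0.13,1,0.074,0.005,-0.07,0.12,-0.4,-0.13,1]

```text
clock: 2.1
position: [0.4055, -0.2106, 0.2039]
ee_rot: [-0.123, 0.578, 0.619, 0.517]
contact_force: [0.4, -0.8, -0.0]
width: 0.0854
gripper_force: 0.0
```

```bash
python3 - <<'E'
from kin import *
s=manip.get_state(); print(s['clock'],s['position'],s['qpos'])
im=shot('wrist','w1'); shot('top','t1')
R=pick(np.radians(60),1); rv=(R*quat(s).inv()).as_rotvec()/2/np.pi; print(rv)
eye=np.array([.483,-.113,.109]); print(eye-R.as_matrix()[:,2]*.13-s['position'], proj(cam('w1'),eye))
E
```

```text
2.1 [ 0.40547076 -0.21064861  0.20387069] [-1.21961461  0.47293873  1.8905775   0.76247509  1.66932103 -1.58765433]
[ 0.00013092 -0.0004988  -0.00058   ]
[ 0.0190884  -0.00391944 -0.03858038] [318.15070445 223.35642044]
```

View pics/w1.png

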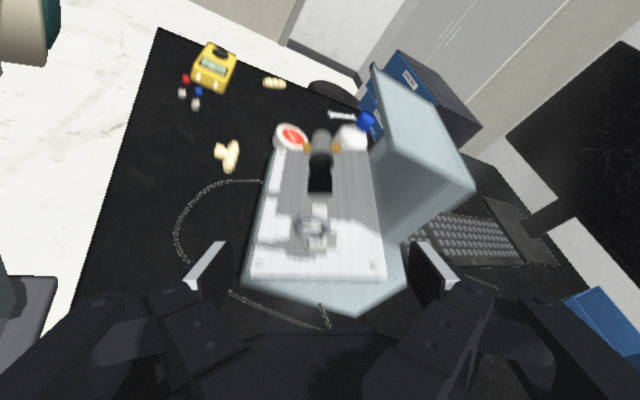

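The wrist view shows the valve centred, the clip eye near (311,228) and the tab near (320,180). I'll enlarge that part.

```bash
python3 - <<'E'
from h import *
a=cv2.imread('pics/w1.png')[125:325,235:415]
cv2.imwrite('pics/m1.png',cv2.resize(a,None,fx=3,fy=3,interpolation=3))
E
```

```text
(no output)
```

View pics/m1.png

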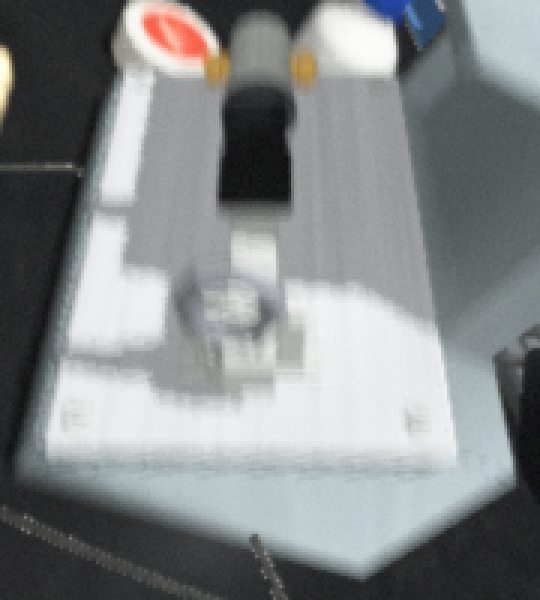

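```bash
cat > fit2.py <<'E'
from h import *
from scipy.optimize import least_squares
S=cam('scene0');T=cam('top0');Wc=cam('w1')
s=lambda x,y:np.array((240+x/2.66,150+y/2.66)); t=lambda x,y:np.array((255+(x-400)/3.33,155+y/3.33)); w=lambda x,y:np.array((235+x/3,125+y/3))
def W(p,X):
    c,q=np.cos(p[2]),np.sin(p[2]); x,y,z=np.array(X)/1000
    return np.array([p[0]+c*x-q*y,p[1]+q*x+c*y,z])
def fa(p,a,b,h): return W(p,(-15+.866*a-.5*h,b,67.5+.5*a+.866*h))
def f(p):
    hu,hy=p[3]*1000,p[4]*1000
    C=[(T,t(428,180),W(p,(-28,105,210))),(T,t(710,211),W(p,(-28,-65,210))),(S,s(110,27),W(p,(-28,105,210))),(S,s(195,100),W(p,(-28,-65,210))),
     (S,s(150,397),W(p,(-80,-115,0))),(T,t(430,345),fa(p,-hu,hy,0)),(T,t(747,380),fa(p,-hu,-hy,0)),(T,t(776,170),fa(p,hu,-hy,0)),
     (Wc,w(47,460),fa(p,-hu,-hy,0)),(Wc,w(457,460),fa(p,hu,-hy,0)),(Wc,w(400,80),fa(p,hu,hy,0)),
     (S,s(68,240),fa(p,-hu,hy,0)),(S,s(308,245),fa(p,hu,-hy,0))]
    return np.concatenate([proj(d,X)-px for d,px,X in C])
r=least_squares(f,[.54,-.04,-.24,.07,.11],x_scale=.1,loss='soft_l1'); p=r.x
if __name__=='__main__':
    print(p.round(4)); print(f(p).reshape(-1,2).round(1).tolist())
    X,e=tri((S,s(175,247)),(T,t(728,295)),(Wc,w(235,307))); print('eye',X,np.round(e,1).tolist())
    F=fa(p,0,0,0); B=np.c_[fa(p,1000,0,0)-F,fa(p,0,1000,0)-F,fa(p,0,0,1000)-F]; print('eye face coords',B.T@(X-F))
    X2,e2=tri((T,t(728,295)),(Wc,w(235,307))); print('eye TW',X2,B.T@(X2-F))
E
python3 fit2.py; python3 -c "
from h import *
s=manip.get_state();print(s['clock'],s['position'],abs(s['qd']).max())"
```

```text
[ 0.5438 -0.0415 -0.2607  0.0726  0.1165]
[[1.3, -1.6], [0.6, 0.2], [0.5, 1.7], [-4.2, 0.9], [0.5, 1.1], [0.5, -5.4], [2.0, -2.5], [1.8, 0.4], [-0.6, -3.1], [0.8, -0.7], [-0.9, -4.2], [-0.7, -6.5], [0.4, -1.1]]
eye [ 0.4767637  -0.11471725  0.10657069] [[0.6, 0.4], [0.4, -0.4], [-1.3, -2.0]]
eye face coords [-0.00726563 -0.08799502  0.04930922]
eye TW [ 0.47802719 -0.11484103  0.10415232] [-0.00738999 -0.08778889  0.04658857]
2.2 [ 0.40609393 -0.21240288  0.20247864] 0.0924407732510245
```

move_arm:
  steps: [0,0,0,0.02,0.022,-0.033,1,0,0,0,0.039,0.043,-0.066,1,0,0,0,0.039,0.043,-0.066,1,0,0,0,0.039,0.043,-0.066,1,0,0,0,0.039,0.043,-0.066,1,0,0,0,0.039,0.043,-0.066,1,0,0,0,0.039,0.043,-0.066,1,0,0,0,0.039,0.043,-0.066,1,0,0,0,0.039,0.043,-0.066,1,0,0,0,0.039,0.043,-0.066,1]

```text
clock: 3.2
position: [0.4438, -0.1653, 0.1403]
ee_rot: [-0.123, 0.578, 0.619, 0.517]
contact_force: [-0.4, -0.2, -0.3]
width: 0.0854
gripper_force: 0.0
```

```bash
python3 - <<'E'
from h import *
shot('wrist','w2'); s=manip.get_state(); print(s['position'],s['ee_rot'])
d=cam('w2'); q=proj(d,[.477,-.1147,.106]); print(q)
a=cv2.imread('pics/w2.png')[100:350,180:500]
cv2.imwrite('pics/m2.png',cv2.resize(a,None,fx=2.4,fy=2.4,interpolation=3))
E
```

```text
[ 0.44384164 -0.16523363  0.14026636] [-0.12310772  0.57760506  0.61947951  0.5171673 ]
[320.43064532 223.65116685]
```

View pics/m2.png

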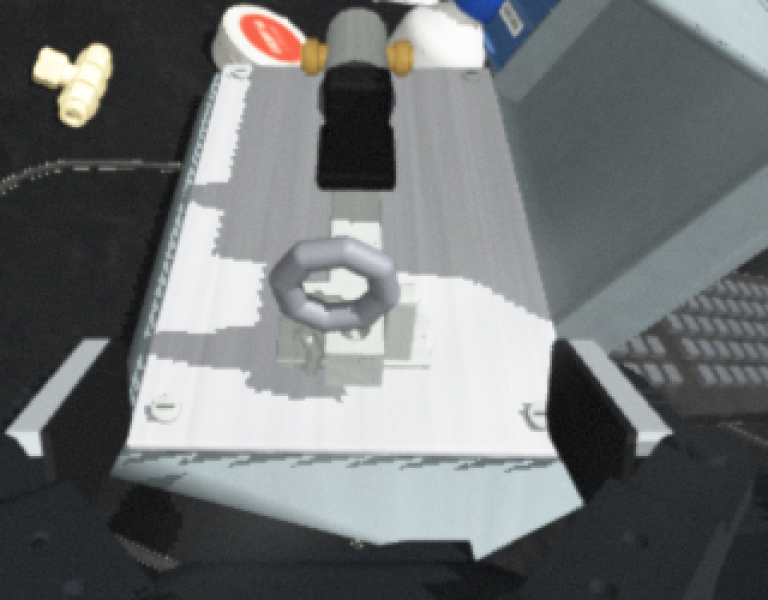

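```bash
cat >> fit2.py <<'E'
W2=cam('w2'); w2=lambda x,y:np.array((180+x/2.4,100+y/2.4))
def g(p):
    hu,hy=p[3]*1000,p[4]*1000
    C=[(W2,w2(130,452),fa(p,-hu,-hy,0)),(W2,w2(555,452),fa(p,hu,-hy,0)),(W2,w2(487,68),fa(p,hu,hy,0)),(W2,w2(222,68),fa(p,-hu,hy,0)),
    (W2,w2(336,282),fa(p,p[5]*1000,p[6]*1000,49.5)),(S,s(175,247),fa(p,p[5]*1000,p[6]*1000,49.5)),(T,t(728,295),fa(p,p[5]*1000,p[6]*1000,49.5)),
    (T,t(428,180),W(p,(-28,105,210))),(T,t(710,211),W(p,(-28,-65,210))),(S,s(110,27),W(p,(-28,105,210)))]
    return np.concatenate([proj(d,X)-px for d,px,X in C])
r2=least_squares(g,[.54,-.04,-.24,.07,.11,0,-.086],x_scale=.1); p2=r2.x
if __name__=='__main__':
    print('fit w2',p2.round(4),np.degrees(p2[2])); print(g(p2).reshape(-1,2).round(1).tolist()); print('eye',fa(p2,p2[5]*1000,p2[6]*1000,49.5))
    X,e=tri((S,s(175,247)),(T,t(728,295)),(W2,w2(336,282))); print('tri',X,np.round(e,1).tolist())
    st=manip.get_state(); from scipy.spatial.transform import Rotation as Ro
    q=st['ee_rot'];M=Ro.from_quat([q[1],q[2],q[3],q[0]]).as_matrix()
    for E in(X,fa(p2,p2[5]*1000,p2[6]*1000,49.5)): print('eye in tool',M.T@(E-st['position']))
    print(M)
E
python3 fit2.py | sed -n '/fit w2/,$p'
```

```text
fit w2 [ 0.5394 -0.0402 -0.2651  0.0686  0.1128 -0.0034 -0.0859] -15.186674057986194
[[-0.2, -2.6], [3.1, 1.5], [-3.7, 0.9], [2.1, -0.5], [0.0, 0.6], [-0.7, -0.9], [-0.7, -0.0], [0.8, 0.3], [0.2, 2.5], [-1.3, 1.9]]
eye [ 0.47572348 -0.11194556  0.10866933]
tri [ 0.47560921 -0.11309704  0.1083834 ] [[-0.4, -0.5], [-0.2, -0.0], [-0.0, 2.2]]
eye in tool [-0.00284694  0.00034323  0.06881644]
eye in tool [-0.00198965  0.0003493   0.06964453]
[[-0.30243377  0.84296357  0.44491148]
 [ 0.58829443 -0.20217924  0.78296438]
 [ 0.74996232  0.49853382 -0.43476494]]
```

Eye is at crop (336,282), i.e. pixel (320,217.5), which matches its known height above the face. I'll advance and close across the eye.

move_arm:
  steps: [0,0,0,0.009,0.014,-0.01,1,0,0,0,0.018,0.028,-0.02,1,0,0,0,0.025,0.037,-0.026,1,0,0,0,0.0286,0.043,-0.0303,1,0,0,0,0.0286,0.043,-0.0303,1,0,0,0,0.0286,0.043,-0.0303,0.4,0,0,0,0.0286,0.043,-0.0303,0.2,0,0,0,0.0286,0.043,-0.0303,0.1,0,0,0,0.0286,0.043,-0.0303,0.1,0,0,0,0.0286,0.043,-0.0303,0.1]
  squeeze: 25

```text
clock: 4.25
position: [0.4725, -0.1224, 0.11]
ee_rot: [-0.123, 0.578, 0.619, 0.517]
contact_force: [-0.5, 0.6, 0.0]
width: 0.0469
gripper_force: 0.0
```

```bash
python3 - <<'E'
from h import *
shot('wrist','w3'); s=manip.get_state(); print(s['position'],s['width'],s['gripper_force'])
d=cam('w3'); print(proj(d,[.4755,-.1125,.1087]))
a=cv2.imread('pics/w3.png')[100:350,180:500]
cv2.imwrite('pics/m3.png',cv2.resize(a,None,fx=2,fy=2,interpolation=3))
E
```

```text
[ 0.47246323 -0.12235158  0.10998796] 0.04716543504433919 0.0
[319.04567059 247.21264637]
```

View pics/m3.png

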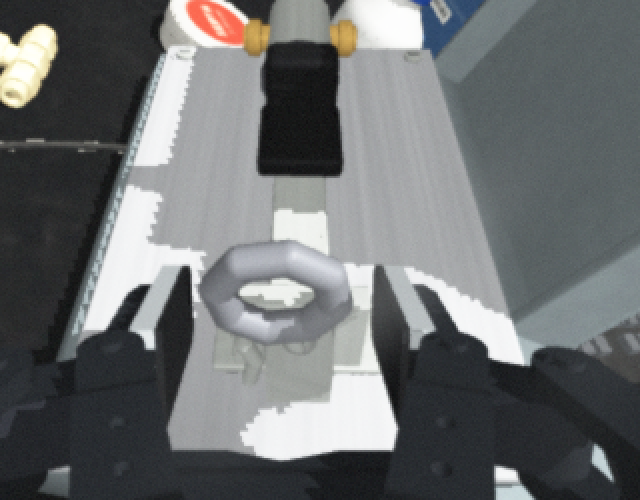

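Eye centred at crop (277,290), between the pads at x=190 and x=372. Closing.

move_arm:
  steps: [0,0,0,0,0,0,-0.3,0,0,0,0,0,0,-0.3,0,0,0,0,0,0,-0.3,0,0,0,0,0,0,-0.3,0,0,0,0,0,0,-0.3,0,0,0,0,0,0,-0.3,0,0,0,0,0,0,-0.3,0,0,0,0,0,0,-0.3,0,0,0,0,0,0,-0.3,0,0,0,0,0,0,-0.3]
  squeeze: 25

```text
clock: 5.3
position: [0.4725, -0.1221, 0.11]
ee_rot: [-0.123, 0.578, 0.619, 0.517]
contact_force: [-0.5, -0.4, 0.8]
width: 0.0362
gripper_force: 24.9
```

move_arm:
  steps: [0,0,0,-0.0024,0.0006,0.0043,-0.3,0,0,0,-0.0048,0.0013,0.0087,-0.3,0,0,0,-0.0072,0.0019,0.013,-0.3,0,0,0,-0.0097,0.0026,0.0173,-0.3,0,0,0,-0.0121,0.0032,0.0217,-0.3,0,0,0,-0.0145,0.0039,0.026,-0.3,0,0,0,-0.0169,0.0045,0.0303,-0.3,0,0,0,-0.0193,0.0052,0.0346,-0.3,0,0,0,-0.0217,0.0058,0.039,-0.3,0,0,0,-0.0217,0.0058,0.039,-0.3]

```text
clock: 6.3
position: [0.4506, -0.1163, 0.1494]
ee_rot: [-0.123, 0.577, 0.62, 0.517]
contact_force: [0.2, -0.2, -0.5]
width: 0.0364
gripper_force: 25.0
```

```bash
python3 - <<'E'
from h import *
shot('wrist','w4'); shot('top','t4'); s=manip.get_state(); print(s['position'],s['width'],s['gripper_force'],s['contact_force'])
a=cv2.imread('pics/w4.png')[100:350,180:500]
b=cv2.imread('pics/t4.png')[170:290,250:410]
o=np.vstack([cv2.resize(a,(480,375),interpolation=3)]); b=cv2.resize(b,(320,240),interpolation=3)
m=np.zeros((375,800,3),np.uint8); m[:,:480]=o; m[:240,480:]=b
cv2.imwrite('pics/m4.png',m)
E
```

```text
[ 0.45077653 -0.11642294  0.14892586] 0.03644223895429851 24.95076835155487 [ 0.21070946 -0.3327888   0.04492401]
```

View pics/m4.png

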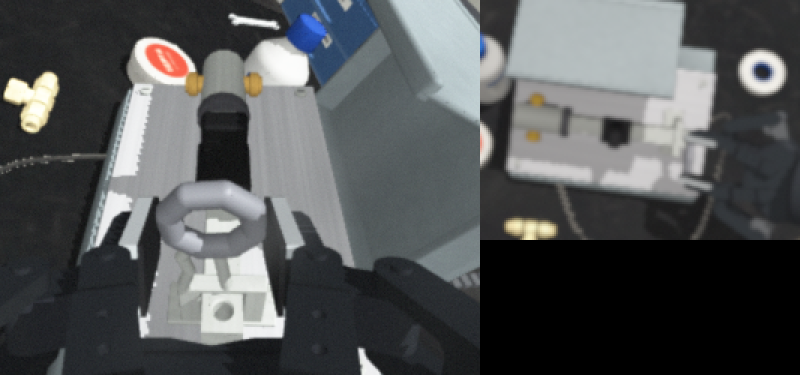

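Clip is out: the hole shows empty at crop (223,310), and the eye is still held at wrist pixel (320,245). Next is the placing orientation.

```bash
python3 - <<'E'
from kin import *
s=manip.get_state(); R0=quat(s); L=np.radians(18)
for a in (180,160,140,120,100,-160,-120):
    e=np.array([np.cos(np.radians(a)),np.sin(np.radians(a)),0]); d=np.array([0,0,-1.])
    z=-e*np.sin(L)+d*np.cos(L); y=np.cross(d,e); R=Ro.from_matrix(np.c_[np.cross(y,z),y,z])
    rv=(R*R0.inv()).as_rotvec(); print(a,(rv/2/np.pi).round(4),np.degrees(np.linalg.norm(rv)).round(),[wrist(R,q1,pit).round(2) for q1,pit in((-.5,1.8),(-.9,2.1))],z.round(3),np.r_[R.as_matrix()[:,0]].round(3))
E
```

```text
180 [-0.2224 -0.0808  0.1812] 107.0 [array([ 0.17,  1.07, -2.13]), array([ 0.32,  0.87, -2.66])] [ 0.309 -0.    -0.951] [-0.951  0.    -0.309]
160 [-0.2261 -0.0397  0.1361] 96.0 [array([ 0.05,  1.03, -1.74]), array([ 0.23,  0.78, -2.26])] [ 0.29  -0.106 -0.951] [-0.894  0.325 -0.309]
140 [-2.246e-01  1.000e-04  9.040e-02] 87.0 [array([-0.07,  1.03, -1.35]), array([ 0.09,  0.74, -1.83])] [ 0.237 -0.199 -0.951] [-0.729  0.611 -0.309]
120 [-0.2184  0.0386  0.0443] 81.0 [array([-0.18,  1.08, -0.96]), array([-0.07,  0.73, -1.38])] [ 0.155 -0.268 -0.951] [-0.476  0.824 -0.309]
100 [-0.2075  0.0757 -0.002 ] 80.0 [array([-0.27,  1.15, -0.59]), array([-0.21,  0.77, -0.94])] [ 0.054 -0.304 -0.951] [-0.165  0.937 -0.309]
-160 [-0.2134 -0.123   0.2253] 120.0 [array([ 0.26,  1.14, -2.5 ]), array([ 0.36,  0.97, -3.02])] [ 0.29   0.106 -0.951] [-0.894 -0.325 -0.309]
-120 [-0.1766 -0.2102  0.3092] 149.0 [array([0.32, 1.35, 3.09]), array([0.32, 1.18, 2.62])] [ 0.155  0.268 -0.951] [-0.476 -0.824 -0.309]
```

move_arm:
  steps: [0,0,0,-0.02,0.005,0.04,-0.3,0,0,0,-0.04,0.0,0.08,-0.3,-0.0225,0,0.009,-0.06,-0.03,0.1,-0.3,-0.045,0,0.018,-0.07,-0.06,0.1,-0.3,-0.0674,0,0.0271,-0.08,-0.1,0.1,-0.3,-0.09,0,0.0362,-0.08,-0.124,0.1,-0.3,-0.1123,0,0.0452,-0.08,-0.124,0.1,-0.3,-0.1348,0,0.0542,-0.08,-0.124,0.1,-0.3,-0.157,0,0.0633,-0.08,-0.124,0.1,-0.3,-0.18,0,0.0723,-0.08,-0.124,0.1,-0.3]

```text
clock: 7.4
position: [0.3709, -0.2405, 0.2493]
ee_rot: [0.093, 0.41, 0.904, 0.074]
contact_force: [-0.7, 0.7, -1.7]
width: 0.0359
gripper_force: 25.1
```

```bash
cat > pl.py <<'E'
from kin import *
s=manip.get_state(); L=np.radians(18);a=140
e=np.array([np.cos(np.radians(a)),np.sin(np.radians(a)),0]); d=np.array([0,0,-1.])
z=-e*np.sin(L)+d*np.cos(L); y=np.cross(d,e); R=Ro.from_matrix(np.c_[np.cross(y,z),y,z])
print(((R*quat(s).inv()).as_rotvec()/2/np.pi).round(4),np.array([.37,-.24,.01])-s['position'],s['position'],s['qpos'],s['clock'],s['width'])
E
python3 pl.py
```

```text
[-0.0467  0.0002  0.0188] [-0.0009329   0.00052045 -0.23929384] [ 0.3709329  -0.24052045  0.24929384] [-9.08750710e-01 -1.70449542e-03  1.86586088e+00  2.35689727e-01
  1.18931479e+00 -1.70737804e+00] 7.4 0.03590765182657377
```

move_arm:
  steps: [-0.0156,0,0.0063,0,0,-0.03,-0.3,-0.0312,0,0.0125,0,0,-0.07,-0.3,-0.0467,0,0.0188,0,0,-0.11,-0.3,-0.0467,0,0.0188,0,0,-0.15,-0.3,-0.0467,0,0.0188,0,0,-0.18,-0.3,-0.0467,0,0.0188,0,0,-0.2,-0.3,-0.0467,0,0.0188,0,0,-0.205,-0.3,-0.0467,0,0.0188,0,0,-0.205,-0.3,-0.0467,0,0.0188,0,0,-0.205,-0.3,-0.0467,0,0.0188,0,0,-0.205,-0.3]

```text
clock: 8.4
position: [0.3715, -0.2411, 0.0451]
ee_rot: [0.148, 0.339, 0.928, -0.052]
contact_force: [-0.3, -0.4, -0.4]
width: 0.0362
gripper_force: 25.2
```

```bash
python3 pl.py; python3 - <<'E'
from h import *
shot('wrist','w5'); shot('scene','s5'); d=cam('s5'); q=proj(d,[.38,-.245,.03]).astype(int); print(q)
a=cv2.imread('pics/w5.png')[60:400,120:520]
S=cv2.imread('pics/s5.png'); x0,y0=max(q[0]-60,0),max(q[1]-70,0); b=S[y0:y0+150,x0:x0+120]; print(x0,y0)
m=np.zeros((400,800,3),np.uint8); m[:400,:470]=cv2.resize(a,(470,400),interpolation=3); b=cv2.resize(b,(320,400),interpolation=3); m[:,480:]=b
cv2.imwrite('pics/m5.png',m)
E
```

```text
[-0.0005  0.0004  0.0003] [-0.00154769  0.00110611 -0.03514091] [ 0.37154769 -0.24110611  0.04514091] [-0.7477569   0.21101627  2.30594732  0.06077775  0.3114456  -1.67255982] 8.4 0.03621088525452568
[306 333]
246 263
```

View pics/m5.png

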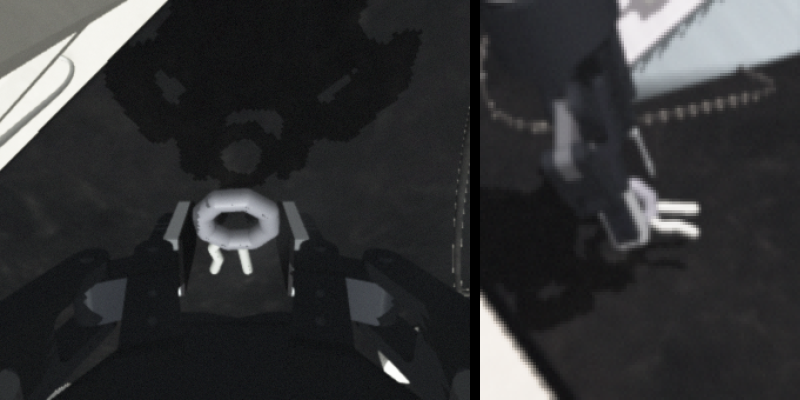

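move_arm:
  steps: [0,0,0,0,0,-0.006,-0.3,0,0,0,0,0,-0.012,-0.3,0,0,0,0,0,-0.018,-0.3,0,0,0,0,0,-0.02,-0.3,0,0,0,0,0,-0.022,-0.3,0,0,0,0,0,-0.024,-0.3,0,0,0,0,0,-0.025,-0.3,0,0,0,0,0,-0.026,-0.3,0,0,0,0,0,-0.026,-0.3,0,0,0,0,0,-0.026,-0.3]

```text
clock: 9.5
position: [0.3708, -0.2403, 0.018]
ee_rot: [0.147, 0.339, 0.928, -0.051]
contact_force: [-0.8, 0.5, -0.5]
width: 0.0363
gripper_force: 25.3
```

move_arm:
  steps: [0,0,0,0,0,-0.0005,-0.3,0,0,0,0,0,-0.001,-0.3,0,0,0,0,0,-0.0015,-0.3,0,0,0,0,0,-0.002,-0.3,0,0,0,0,0,-0.0025,-0.3,0,0,0,0,0,-0.0025,-0.3,0,0,0,0,0,-0.0025,-0.3,0,0,0,0,0,-0.0025,-0.3,0,0,0,0,0,-0.0025,-0.3,0,0,0,0,0,-0.0025,-0.3]

```text
clock: 10.5
position: [0.371, -0.2405, 0.017]
ee_rot: [0.148, 0.339, 0.928, -0.052]
contact_force: [-6.7, 4.6, 24.4]
width: 0.0365
gripper_force: 38.5
```

```bash
python3 - <<'E'
from h import *
s=manip.get_state(); print(s['position'],s['contact_force'],s['moment'])
shot('wrist','w6'); shot('scene','s6')
a=cv2.imread('pics/w6.png')[160:310,200:440]
S=cv2.imread('pics/s6.png'); b=S[300:380,260:350]
m=np.zeros((400,800,3),np.uint8); m[:281,:450]=cv2.resize(a,(450,281),interpolation=3); b=cv2.resize(b,(340,302),interpolation=3); m[:302,460:]=b
cv2.imwrite('pics/m6.png',m)
E
```

```text
[ 0.37097347 -0.2404637   0.01703085] [-6.68376612  4.56701887 24.36941889] [ 0.12368002  0.47850811 -0.02011346]
```

View pics/m6.png

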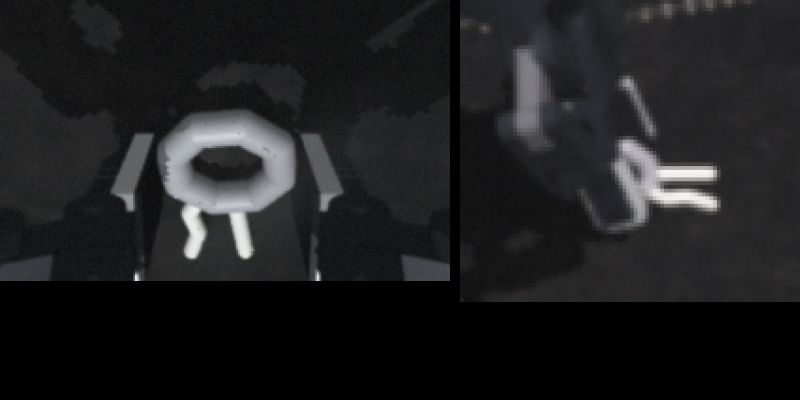

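move_arm:
  steps: [0,0,0,0,0,0.0008,-0.3,0,0,0,0,0,0.0012,-0.3,0,0,0,0,0,0.0012,-0.12,0,0,0,0,0,0.0012,-0.1,0,0,0,0,0,0.0012,-0.06,0,0,0,0,0,0.0012,0,0,0,0,0,0,0.0012,0.1,0,0,0,0,0,0.0012,0.2,0,0,0,0,0,0.0012,0.4,0,0,0,0,0,0.0012,0.6]
  squeeze: 20

```text
clock: 11.6
position: [0.3706, -0.2403, 0.0164]
ee_rot: [0.146, 0.339, 0.928, -0.051]
contact_force: [-0.5, 0.3, -0.1]
width: 0.0684
gripper_force: 0.0
```

```bash
python3 - <<'E'
from kin import *
s=manip.get_state(); print(s['position'],s['contact_force'],s['width'],s['qpos'])
shot('scene','s7'); shot('wrist','w7')
z=quat(s).as_matrix()[:,2]; print('retract 0.08:',-z*.08)
# push pose: tool z=-n, tool y = u or yv
from fit2 import p2,fa
c=p2[2]; N=np.array([-.5*np.cos(c),-.5*np.sin(c),.866]);U=np.array([.866*np.cos(c),.866*np.sin(c),.5]);Y=np.array([-np.sin(c),np.cos(c),0])
for nm,y in(('u',U),('-u',-U),('y',Y),('-y',-Y)):
    R=Ro.from_matrix(np.c_[np.cross(y,-N),y,-N]); rv=(R*quat(s).inv()).as_rotvec()
    print(nm,(rv/2/np.pi).round(4),np.degrees(np.linalg.norm(rv)),[wrist(R,q1,pit).round(2) for q1,pit in((-.1,1.6),(-.1,2.0))])
E
```

```text
[ 0.37064294 -0.24026197  0.01643808] [-0.50212657  0.27777371 -0.12497469] 0.06842940722212906 [-0.74771536  0.27643421  2.34439098  0.08876098  0.21107076 -1.70162074]
retract 0.08: [-0.01892987  0.01552814  0.07616126]
u [ 0.0738 -0.0668 -0.1621] 68.48160569208919 [array([-0.1 ,  1.03,  0.19]), array([-0.14,  0.63,  0.26])]
-u [-0.1096  0.0249  0.2953] 113.74890957401882 [array([-0.1 ,  1.03, -2.95]), array([-0.14,  0.63, -2.88])]
y [-0.0164 -0.0299  0.0689] 27.679981966821583 [array([-0.1 ,  1.03, -1.38]), array([-0.14,  0.63, -1.31])]
-y [ 0.1603 -0.083  -0.3974] 157.14420336379115 [array([-0.1 ,  1.03,  1.76]), array([-0.14,  0.63,  1.83])]
```

```bash
python3 - <<'E'
from fit2 import *
im=cv2.cvtColor(cv2.imread('pics/t4.png'),cv2.COLOR_BGR2GRAY).astype(float)
# brightness along bar at h=55 and h=31 for face y
for h in (31,50,64):
    print(h,[(b,int(np.mean([cv2.getRectSubPix(im.astype(np.float32),(1,1),tuple(map(float,proj(T,fa(p2,a,b,h)))))[0,0] for a in(-6,0,4)]))) for b in range(-80,62,4)])
st=manip.get_state()['position']
for h in (168,60): print(h,fa(p2,-3.4,-43,h),fa(p2,-3.4,-43,h)-st)
E
```

```text
31 [(-80, 190), (-76, 199), (-72, 187), (-68, 192), (-64, 196), (-60, 198), (-56, 200), (-52, 199), (-48, 197), (-44, 198), (-40, 189), (-36, 161), (-32, 151), (-28, 149), (-24, 126), (-20, 65), (-16, 34), (-12, 32), (-8, 35), (-4, 35), (0, 32), (4, 32), (8, 57), (12, 121), (16, 148), (20, 150), (24, 150), (28, 152), (32, 152), (36, 150), (40, 150), (44, 146), (48, 118), (52, 78), (56, 86), (60, 126)]
50 [(-80, 181), (-76, 198), (-72, 187), (-68, 179), (-64, 183), (-60, 184), (-56, 186), (-52, 187), (-48, 186), (-44, 185), (-40, 179), (-36, 160), (-32, 152), (-28, 150), (-24, 127), (-20, 66), (-16, 38), (-12, 36), (-8, 41), (-4, 41), (0, 36), (4, 37), (8, 72), (12, 134), (16, 150), (20, 151), (24, 151), (28, 154), (32, 152), (36, 151), (40, 151), (44, 140), (48, 96), (52, 75), (56, 105), (60, 136)]
64 [(-80, 173), (-76, 195), (-72, 190), (-68, 170), (-64, 171), (-60, 172), (-56, 175), (-52, 177), (-48, 175), (-44, 174), (-40, 173), (-36, 159), (-32, 152), (-28, 150), (-24, 130), (-20, 78), (-16, 55), (-12, 46), (-8, 45), (-4, 44), (0, 45), (4, 53), (8, 93), (12, 142), (16, 152), (20, 151), (24, 153), (28, 156), (32, 153), (36, 152), (40, 151), (44, 133), (48, 91), (52, 89), (56, 124), (60, 141)]
168 [ 0.4297804  -0.05500881  0.211288  ] [0.05909685 0.18528015 0.19477338]
60 [ 0.48189459 -0.06915491  0.11776   ] [0.11121103 0.17113406 0.10124538]
```

move_arm:
  steps: [0,0,0,-0.006,0.005,0.025,0.7,0,0,0,-0.019,0.0155,0.076,0.7,0,0,0,-0.019,0.03,0.12,0,-0.0055,-0.01,0.023,0,0.07,0.15,-1,-0.011,-0.02,0.046,0.03,0.12,0.18,-1,-0.0164,-0.0299,0.0689,0.05,0.16,0.195,-1,-0.0164,-0.0299,0.0689,0.059,0.185,0.195,-1,-0.0164,-0.0299,0.0689,0.059,0.185,0.195,-1,-0.0164,-0.0299,0.0689,0.059,0.185,0.195,-1,-0.0164,-0.0299,0.0689,0.059,0.185,0.195,-1]
  squeeze: 60

```text
clock: 12.7
position: [0.4293, -0.0559, 0.2111]
ee_rot: [0.256, 0.128, 0.958, -0.034]
contact_force: [0.3, -0.1, 0.3]
width: -0.0001
gripper_force: 0.0
```

```bash
cat > chk.py <<'E'
from fit2 import *
from scipy.spatial.transform import Rotation as Ro
def clip(tag):
    out=[]
    for nm,ref in(('top','t1'),('scene','scene0')):
        im=shot(nm,nm+tag)['pixels'].astype(np.uint8); g=cv2.cvtColor(im,cv2.COLOR_BGR2GRAY); d=cam(nm+tag)
        q=proj(d,[.385,-.25,.005]); m=np.zeros_like(g); x,y=q.astype(int); r=28 if nm=='top' else 45
        m[y-r:y+r,x-r:x+r]=(g[y-r:y+r,x-r:x+r]>70)*255
        k,l,st,c=cv2.connectedComponentsWithStats(m); 
        print(nm,q.round(),[(st[i].tolist(),c[i].round(1).tolist()) for i in range(1,k) if st[i][4]>5])
def where():
    s=manip.get_state(); q=s['ee_rot']; M=Ro.from_quat([q[1],q[2],q[3],q[0]]).as_matrix()
    F=fa(p2,0,0,0); B=np.c_[fa(p2,1000,0,0)-F,fa(p2,0,1000,0)-F,fa(p2,0,0,1000)-F]
    print(s['clock'],'face coords mm',(B.T@(s['position']-F)*1000).round(1),'tool z/y in face',(B.T@M[:,2]).round(3),(B.T@M[:,1]).round(3),'F',(B.T@s['contact_force']).round(1),s['width'])
    return s,B
E
python3 - <<'E'
from chk import *
s,B=where(); print(s['qpos']); clip('8'); print(B.round(3))
E
```

```text
12.7 face coords mm [ -3.7 -44.  167.9] tool z/y in face [-0.001 -0.001 -1.   ] [ 0.001  1.    -0.001] F [0.5 0.  0.1] -0.0001195559036431674
[-0.30723331 -0.14876974  2.19769712  0.03786678  0.57061414 -1.63837016]
top [412. 285.] [([400, 274, 24, 27, 344], [411.3, 288.1])]
scene [311. 345.] [([313, 301, 3, 3, 8], [314.1, 301.9]), ([319, 300, 3, 3, 8], [320.1, 300.9]), ([308, 302, 3, 4, 8], [308.8, 303.2]), ([266, 305, 5, 3, 15], [268.0, 306.0]), ([283, 305, 6, 3, 16], [285.5, 306.0]), ([293, 304, 4, 3, 11], [294.6, 304.9]), ([290, 338, 39, 19, 483], [307.6, 347.8])]
[[ 0.836  0.262 -0.483]
 [-0.227  0.965  0.131]
 [ 0.5    0.     0.866]]
```

```bash
python3 - <<'E'
from chk import *
e=-np.array([.766,-.643,0]); x=np.array([-.643,-.766,0])
for lab,lift in(('flat',0),('tilt15 legs down eye up',15)):
  for nm in('top8','scene8'):
    d=cam(nm); c=np.array([.371,-.2405,.0045+(.0114 if lift else 0)]); E=e*np.cos(np.radians(lift))+np.array([0,0,np.sin(np.radians(lift))]); Nn=np.cross(E,x)
    P=[c+.014*(np.cos(t)*E+np.sin(t)*x)+.0045*(np.cos(a)*(np.cos(t)*E+np.sin(t)*x)+np.sin(a)*Nn) for t in np.linspace(0,6.28,40) for a in np.linspace(0,6.28,12)]
    for xx in(0,-.0175):
      P+=[c-E*k+x*xx+.0025*v for k in(.02,.044) for v in(x,-x,Nn,-Nn)]
    Q=np.array([proj(d,X) for X in P]); print(lab,nm,Q.min(0).round(1),(Q.max(0)-Q.min(0)).round(1))
E
```

```text
flat top8 [401.2 271.7] [17.1 28.1]
flat scene8 [290.1 337.4] [37.6 17.9]
tilt15 legs down eye up top8 [402.4 272.2] [15.5 26.6]
tilt15 legs down eye up scene8 [290.  331.9] [37.1 18.4]
```

Numerically the clip silhouette fits the flat pose (scene box 290,338,39×19 against 290,337,38×18 predicted). Now I'll descend beside the tab.

move_arm:
  steps: [0,0,0,0.01,-0.0026,-0.018,-1,0,0,0,0.02,-0.0053,-0.036,-1,0,0,0,0.03,-0.008,-0.054,-1,0,0,0,0.039,-0.0105,-0.07,-1,0,0,0,0.045,-0.012,-0.081,-1,0,0,0,0.0488,-0.0132,-0.0875,-1,0,0,0,0.0488,-0.0132,-0.0875,-1,0,0,0,0.0488,-0.0132,-0.0875,-1,0,0,0,0.0488,-0.0132,-0.0875,-1,0,0,0,0.0488,-0.0132,-0.0875,-1]

```text
clock: 13.8
position: [0.4786, -0.0687, 0.1248]
ee_rot: [0.257, 0.128, 0.957, -0.034]
contact_force: [0.3, 0.7, -0.3]
width: 0.0002
gripper_force: 0.0
```

```bash
python3 -c "
from chk import *
where()"
```

```text
13.8 face coords mm [ -2.7 -43.4  67.7] tool z/y in face [ 0.002 -0.    -1.   ] [ 0.  1. -0.] F [-0.   0.7 -0.3] 0.00016248816636514485
```

move_arm:
  steps: [0,0,0,0.0013,0.0048,0,-1,0,0,0,0.0026,0.0097,0,-1,0,0,0,0.0039,0.0145,0,-1,0,0,0,0.0052,0.0193,0,-1,0,0,0,0.0065,0.0241,0,-1,0,0,0,0.0065,0.0241,0,-1,0,0,0,0.0065,0.0241,0,-1,0,0,0,0.0065,0.0241,0,-1,0,0,0,0.0065,0.0241,0,-1,0,0,0,0.0065,0.0241,0,-1]

```text
clock: 14.8
position: [0.4852, -0.0447, 0.1244]
ee_rot: [0.257, 0.128, 0.957, -0.034]
contact_force: [-3.2, -3.8, 4.3]
width: 0.0004
gripper_force: 2.5
```

```bash
python3 -c "
from chk import *
where()"
```

```text
14.8 face coords mm [ -2.9 -18.5  67.3] tool z/y in face [ 0.001 -0.    -1.   ] [ 0.  1. -0.] F [ 0.4 -4.5  4.7] 0.00036465670542305627
```

move_arm:
  steps: [0,0,0,-0.0012,0.0003,0.0022,-1,0,0,0,-0.0024,0.0007,0.0043,-1,0,0,0,-0.0024,0.0007,0.0043,-1,0,0,0,-0.0024,0.0007,0.0043,-1,0,0,0,-0.0011,0.0055,0.0043,-1,0,0,0,0.0002,0.0104,0.0043,-1,0,0,0,0.0002,0.0104,0.0043,-1,0,0,0,0.0002,0.0104,0.0043,-1,0,0,0,0.0002,0.0104,0.0043,-1,0,0,0,0.0002,0.0104,0.0043,-1]

```text
clock: 15.8
position: [0.4849, -0.0341, 0.1282]
ee_rot: [0.256, 0.128, 0.958, -0.034]
contact_force: [-0.9, -5.8, 0.9]
width: -0.0
gripper_force: 2.9
```

```bash
python3 -c "
from chk import *
where()"
```

```text
15.8 face coords mm [-3.7 -8.4 72.2] tool z/y in face [-0.001 -0.    -1.   ] [-0.  1. -0.] F [ 1.  -5.8  0.4] -2.471276690693444e-06
```

move_arm:
  steps: [0,0,0,0.0008,0.0029,0,-1,0,0,0,0.0016,0.0058,0,-1,0,0,0,0.0024,0.0087,0,-1,0,0,0,0.0029,0.0106,0,-1,0,0,0,0.0032,0.0116,0,-1,0,0,0,0.0034,0.0125,0,-1,0,0,0,0.0034,0.0125,0,-1,0,0,0,0.0034,0.0125,0,-1,0,0,0,0.0034,0.0125,0,-1,0,0,0,0.0034,0.0125,0,-1]

```text
clock: 16.8
position: [0.4878, -0.0232, 0.1282]
ee_rot: [0.256, 0.128, 0.958, -0.036]
contact_force: [-3.3, -16.4, 2.0]
width: 0.0001
gripper_force: 8.5
```

```bash
python3 -c "
from chk import *
where()"
```

```text
16.8 face coords mm [-3.7  2.9 72.2] tool z/y in face [-0.002 -0.003 -1.   ] [-0.001  1.    -0.003] F [  2.  -16.7   1.2] 0.0001243733565197382
```

move_arm:
  steps: [0,0,0,0.0002,0.0008,0,-1,0,0,0,0.0002,0.0008,0,-1,0,0,0,0.0002,0.0008,0,-1,0,0,0,-0.015,0.0047,0.026,-1,0,0,0,-0.035,0.01,0.06,-1,0,0,0,-0.058,0.0157,0.104,-1,0,0,0,-0.058,0.0157,0.104,-1,0,0,0,-0.058,0.0157,0.104,-1,0,0,0,-0.058,0.0157,0.104,-1,0,0,0,-0.058,0.0157,0.104,-1]

```text
clock: 17.8
position: [0.4301, -0.0057, 0.2306]
ee_rot: [0.255, 0.128, 0.958, -0.034]
contact_force: [0.4, -0.1, -0.3]
width: -0.0001
gripper_force: 0.0
```

```bash
python3 - <<'E'
from chk import *
s,_=where(); clip('9')
im=cv2.cvtColor(cv2.imread('pics/top9.png'),cv2.COLOR_BGR2GRAY).astype(np.float32)
i0=cv2.cvtColor(cv2.imread('pics/top0.png'),cv2.COLOR_BGR2GRAY).astype(np.float32)
h=50
for I in(im,i0): print([(b,int(np.mean([cv2.getRectSubPix(I,(1,1),tuple(map(float,proj(T,fa(p2,a,b,h)))))[0,0] for a in(-6,0,4)]))) for b in range(-36,62,4)])
w=shot('wrist','w9'); g=cv2.cvtColor(w['pixels'],cv2.COLOR_BGR2GRAY).astype(np.float32);d=cam('w9')
print([(b,int(np.mean([cv2.getRectSubPix(g,(1,1),tuple(map(float,proj(d,fa(p2,a,b,45)))))[0,0] for a in(-6,-3,0)]))) for b in range(-60,62,4)])
# bystanders: change between top images
D=np.abs(im-i0); print([(q,int(D[q[1]-14:q[1]+14,q[0]-14:q[0]+14].mean())) for q in[(242,242),(275,287),(391,206),(250,203)]])
E
```

```text
17.8 face coords mm [ -4.7   4.7 191. ] tool z/y in face [-0.003 -0.    -1.   ] [-0.  1. -0.] F [ 0.2 -0.  -0.4] -0.00013644675328543257
top [412. 285.] [([400, 274, 24, 27, 346], [411.3, 288.0])]
scene [311. 345.] [([313, 301, 3, 4, 9], [314.2, 302.1]), ([319, 300, 3, 3, 8], [320.1, 300.9]), ([324, 300, 3, 3, 6], [325.3, 300.7]), ([308, 302, 2, 4, 7], [308.6, 303.3]), ([266, 305, 5, 3, 15], [268.0, 306.0]), ([283, 305, 6, 3, 16], [285.5, 306.0]), ([293, 304, 4, 3, 11], [294.6, 304.9]), ([290, 338, 39, 19, 482], [307.6, 347.8])]
[(-36, 160), (-32, 152), (-28, 150), (-24, 127), (-20, 65), (-16, 37), (-12, 36), (-8, 41), (-4, 41), (0, 36), (4, 36), (8, 73), (12, 133), (16, 150), (20, 151), (24, 152), (28, 153), (32, 152), (36, 151), (40, 151), (44, 140), (48, 96), (52, 75), (56, 105), (60, 136)]
[(-36, 160), (-32, 152), (-28, 150), (-24, 127), (-20, 66), (-16, 37), (-12, 36), (-8, 41), (-4, 41), (0, 36), (4, 36), (8, 72), (12, 133), (16, 150), (20, 150), (24, 151), (28, 153), (32, 152), (36, 150), (40, 150), (44, 140), (48, 95), (52, 75), (56, 104), (60, 135)]
[(-60, 247), (-56, 247), (-52, 246), (-48, 246), (-44, 247), (-40, 247), (-36, 193), (-32, 180), (-28, 180), (-24, 178), (-20, 25), (-16, 28), (-12, 27), (-8, 29), (-4, 28), (0, 20), (4, 27), (8, 24), (12, 170), (16, 177), (20, 177), (24, 177), (28, 177), (32, 177), (36, 177), (40, 177), (44, 175), (48, 65), (52, 70), (56, 111), (60, 179)]
[((242, 242), 0), ((275, 287), 56), ((391, 206), 0), ((250, 203), 0)]
```

```bash
python3 - <<'E'
from chk import *
a=cv2.imread('pics/scene9.png').astype(int);b=cv2.imread('pics/scene0.png').astype(int); q=proj(S,[.419,.074,.008]).astype(int); print(q)
for i in(a,b):
    c=i[q[1]-15:q[1]+15,q[0]-15:q[0]+15]; m=c.max(2)>120; y,x=np.nonzero(m); print(m.sum(),x.mean().round(1),y.mean().round(1))
print(manip.sign_off())
E
```

```text
[239 256]
199 17.2 15.4
196 17.2 15.4
the job is handed in; nothing more can be done
None
```

The hitch clip is out and lying flat on the bench. I then pushed the thumb tab to its end stop and let go, and it snapped back home. The tin, bottle, tape reel and tee fitting did not move, and I handed the job in at about 18 s on the robot's clock.

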